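Put the plug gauge away behind the sprung dust flap

ROBOT

A 6-joint arm with a two-finger parallel gripper is mounted at the origin on the work surface. World frame = base frame: x ahead of the robot, y to its left, z up, the work surface at z = 0. Lengths are in m, angles in rad, forces in N, time in s.
With the tool pointing down it reaches from about 0.3 to 0.75 m from the base axis. Payload 8.5 kg.
Tool frame: the origin (TCP) lies midway between the tips of the shut fingers; the grasp point (between the pads) lies 19 mm behind it; z points along the fingers, y is the line along which they close (so a half turn about z gives the same grasp; the last joint's range is limited). The gripper opens to 88 mm and grips with 3 to 60 N. Pads are 18 mm wide; open, the fingers measure 123 mm over their backs; the gripper's body (75 mm by 187 mm) begins 45 mm behind the grasp point.
Start: joints at [1.018, 0.381, 1.297, -0, 1.464, -0.215], TCP at [0.182, 0.519, 0.239] pointing down, gripper open.
Joint ranges: [-3.11, 3.11], [-0.89, 2.33], [0.22, 2.48], [-1.42, 4.56], [0.17, 2.85], [-2.88, 2.88]. Speed limits (rad/s): [2.39, 2.39, 3.14, 3.14, 3.14, 3.14].

INTERFACE

Orientations are given as a unit quaternion [w, x, y, z].
In Python, from cell import robot gives the robot as it stands. The module is installed in compiled form; this text tells all that it offers. Calls block until the motion is done:
- robot.move_ptp(position, orientation): joint-space move of the TCP to a pose.
- robot.move_l(position, rate=0.15, rot=None, guard=None): straight line of the TCP; rot=None keeps the orientation; rate is the mean speed in m/s. With guard (N) it stops when the force on the tool has changed by that much, and returns True; else False.
- robot.set_joints(angles): joint-space move.
- robot.set_gripper(opening): opening from 0.0 (shut) to 1.0 (fully open); the grip force is fixed at half the most; returns when the fingers have stopped.
- robot.wait(seconds).
- robot.inverse_kinematics(position, orientation): joint angles nearest the present ones, or None.
- robot.snapshot(name): name is "side" or "top"; returns the picture (420x560x3 uint8, red, green, blue); there is no depth.
- robot.get_calibration(name): a dict with "intrinsics" (3x3 intrinsics, pixels), "extrinsics" (4x4, takes a point from world to camera coordinates). Camera axes: x right, y down, z forward; pixel columns grow to the right and rows downward; lengths in m; the calibration is good to about 2 mm. A picture is of the moment at which its call begins. get_calibration takes no time and is no camera call.
A pose or a line that the arm cannot do raises robot.MotionError and nothing moves.
- robot.close_job(): hands the job in; it is judged then, once.
Readings, each from a call of its own:
- robot.read_t(): time.
- robot.read_qpos(): joint angles.
- robot.read_qvel(): joint speeds.
- robot.read_joint_torque(): joint torques, N m.
- robot.read_tool_pos(): TCP position.
- robot.read_tool_rot(): TCP orientation.
- robot.read_contact_force(): force on the tool from outside, world axes, zero at the start.
- robot.read_ft_torque(): the same for the moment, N m.
- robot.read_opening(): opening from 0.0 (shut) to 1.0 (fully open).
- robot.read_finger_force(): force on a finger pad.
Only numpy, scipy, OpenCV 4.12 (cv2) and the standard library are available. Lean on these libraries where they do the work, as an engineer would, in place of code of your own. Each camera call takes 0.05 s, during which the arm holds its last target. There are 200 camera calls.

TASK

Take the tallest gauge, the one with the slim plain handle, from the wooden rack and put it away in the dust box: push the box's spring flap open with its nose, feel gently for the bore inside, and seat the gauge fully home and upright. Then let go and draw out so that the flap swings shut over it. Press only gently on the box and the gauge, and leave everything else where it is.

Things in the scene. Friction and masses are not known exactly. Their poses are not given: they have to be found in the camera images.
- gauge: the steel plug gauge to put away, 90 mm tall, about 120 g, the tallest of the three in the rack. Round: nose 12 mm across at the foot widening to 16 mm at 3 mm up; 16 mm body up to 44 mm; tapers to a plain 10 mm handle from 58 mm to 90 mm. Origin at the centre of the nose end, z along it towards the handle. It starts upright, its lower 28 mm in the rack
- gauge_tip (a point): centre of the gauge's nose end (its lowest point)
- gauge_top (a point): centre of the top of the gauge's handle, 90 mm above the nose end
- rack: fixed wooden block 60 x 170 x 40 mm, long along its own y, with three loose holes 19 mm wide, 28 mm deep and 55 mm apart along y, each with a gauge in it. Origin: centre of its underside. Which gauge is in which hole varies
- dust_box: fixed upright sheet-metal box, 58 mm (own x) x 138 mm (own y) x 129.5 mm tall, walls 4 mm, blue wall on its -x side, clear window on its +x side, its top an open mouth 50 x 130 mm closed by the flap. Origin: centre of its underside, z up. Inside is a wooden insert, flat top 38 mm above the underside, with one bore for the gauge
- mouth (a point): point in the plane of the box's rim, 129.5 mm above its underside, at x = +5 mm, y = 0 in the box's frame (straight above the middle of the bore's possible places)
- insert_mid (a point): point fixed to the box at x = +5 mm, y = 0, at the height of the insert's flat top (38 mm). The bore is 17.2 mm across, 1 mm chamfer, 30 mm deep (bottom 8 mm above the box's underside). Its centre is at x = +5 mm in the box's frame but its y is NOT measured: the insert is clamped anywhere from -16 to +16 mm along y; find it by feel, the wood round it is flat
- hinge (a point): middle of the flap's hinge line, along the box's y at the mouth's -x edge (x = -25 mm, z = 128 mm). The steel flap is 36 mm wide (towards +x), 126 mm long, 3 mm thick, and leaves a 14 mm slit at the +x side. A gauge that is home has its top at z = 98 mm, clear below the flap's swing
- flap (a joint): angle of the flap: 0 = shut (level), growing as it is pushed down into the box, to 1.45 rad at most. The spring needs about 2 N at the lip to start and 3 N well open, and shuts it when it is free; its side push can shift a held gauge a millimetre or two in the grip
- ball_gauge: a shorter steel gauge in the rack with a 21 mm ball on top, 75 mm tall; leave it. Origin at its foot
- stub_gauge: a plain steel stub gauge in the rack, 16 mm across, 58 mm tall; leave it. Origin at its foot
- spool: empty black spool, 52 mm across, 65 mm tall, standing; leave it. Origin under its centre
- cork: cork stopper, 25 mm across, 36 mm tall; leave it. Origin under its centre
- tin: open round bowl-shaped tin, 110 mm across, 35 mm tall; leave it. Origin under its centre
- brush: hand brush lying at the side; leave it
- driver: screwdriver lying at the side; leave it

How it is judged:
On the way, in this order (a step that is already met when the one before it is completed fails the run):
1. the gauge is inside the box, nose first, holding the flap open (value of joint flap above 0.5 rad and z of gauge_tip in the frame of dust_box below 0.09 m and horizontal distance between gauge_tip and mouth below 0.03 m and angle between gauge's own z axis and vertical below 0.4 rad), for 0.1 s.
2. the gauge is fully home in the bore (z of gauge_tip in the frame of dust_box between 0.004 and 0.0105 m and x of gauge_tip in the frame of dust_box between 0.001 and 0.009 m and y of gauge_tip in the frame of dust_box between -0.02 and 0.02 m and angle between gauge's own z axis and vertical below 0.12 rad), for 0.2 s.
At the end, for the whole second after the job is handed in: the gauge stands nose down in the bore, its nose within 2.5 mm of the bore's bottom and within 4 mm of the bore's line across the box, within 20 mm of the middle along the box, upright within 0.12 rad, at rest; the flap is shut (under 0.06 rad) (all of step 2 and value of joint flap below 0.06 rad and linear speed of gauge below 0.02 m/s); the robot touches nothing.
It fails at once if the gauge presses on the box, flap or insert with more than 30 N (contact force between gauge and dust_box above 30 N).
It fails at once if the robot or its fingers press on the box or flap with more than 25 N (contact force between any of the arm, the fingers and dust_box above 25 N).
It fails at once if one of the other things on the bench is moved by more than 15 mm (distance of any of ball_gauge, stub_gauge, spool, cork, tin, brush, driver from where it was at the start of the episode above 0.015 m).
It also fails if it takes over 67 s, if anything falls off the work surface, if the arm or the gripper's body presses on something with over 40 N, if the wrist force passes 120 N, or if a joint passes its speed limit or range.

## Working session

There is one attempt and no reset: what is moved stays moved. The work goes in short steps, each a Python script; the robot and the scene stay as the last script left them, time stands still between calls to the robot, and variables do not carry over. Pictures are saved under pics/ and viewed, at most 10 in all, crops included, and the job is handed in when it is done.

```bash
mkdir -p pics
python3 - <<'E'
from cell import robot
import cv2
for n in("top","side"):
    im=robot.snapshot(n); cv2.imwrite(f"pics/{n}0.png",im[:,:,::-1])
    c=robot.get_calibration(n); print(n,c["intrinsics"].tolist(),c["extrinsics"].round(4).tolist())
print(robot.read_t(),robot.read_tool_rot(),robot.read_contact_force())
E
```

```text
top [[458.1444475354, 0.0, 276.81740147551824], [0.0, 458.1444475354, 214.49861447731914], [0.0, 0.0, 1.0]] [[-0.008, -0.9999, -0.0095, 0.0459], [-0.9955, 0.0088, -0.0939, 0.5398], [0.094, 0.0087, -0.9955, 1.1807], [0.0, 0.0, 0.0, 1.0]]
side [[410.3480857892261, 0.0, 272.38739814153115], [0.0, 410.3480857892261, 208.9574984408717], [0.0, 0.0, 1.0]] [[0.9749, -0.2227, -0.0007, -0.5081], [-0.1444, -0.6294, -0.7636, 0.1763], [0.1696, 0.7445, -0.6457, 0.9199], [0.0, 0.0, 0.0, 1.0]]
0.1 [-2.22448003e-04  1.68083513e-01  9.85772554e-01 -5.96522583e-04] [-0.14357516 -0.53459956 -0.4975602 ]
```

View pics/top0.png

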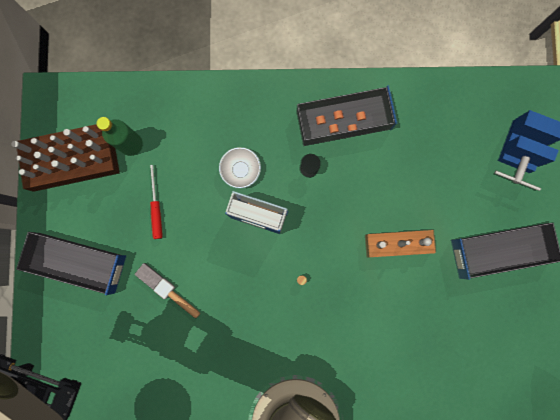

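View pics/side0.png

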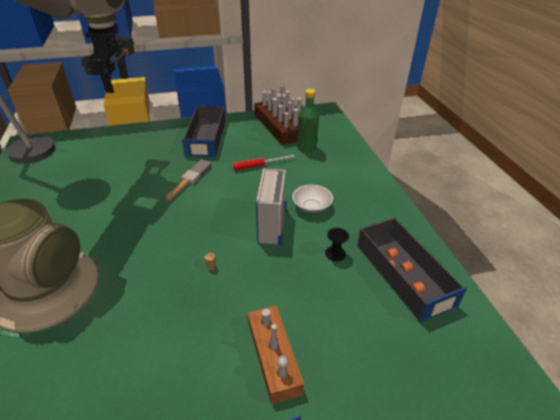

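The top view shows the box around (255,212), the rack around (400,243), the tin at (240,168), the spool at (310,166) and the cork at (302,280). In the side view the rack is around (275,352) and the box around (271,205). I'll zoom in on these.

Run:
```python
import cv2,numpy as np
t=cv2.imread("pics/top0.png");s=cv2.imread("pics/side0.png")
z=lambda im,x,y,w,h:cv2.resize(im[y:y+h,x:x+w],(400,300),interpolation=cv2.INTER_CUBIC)
o=np.vstack([np.hstack([z(t,215,180,80,60),z(t,360,213,80,60)]),np.hstack([z(s,210,155,120,90),z(s,207,305,133,100)])])
cv2.imwrite("pics/crop0.png",o)
```

```text
(no output)
```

View pics/crop0.png

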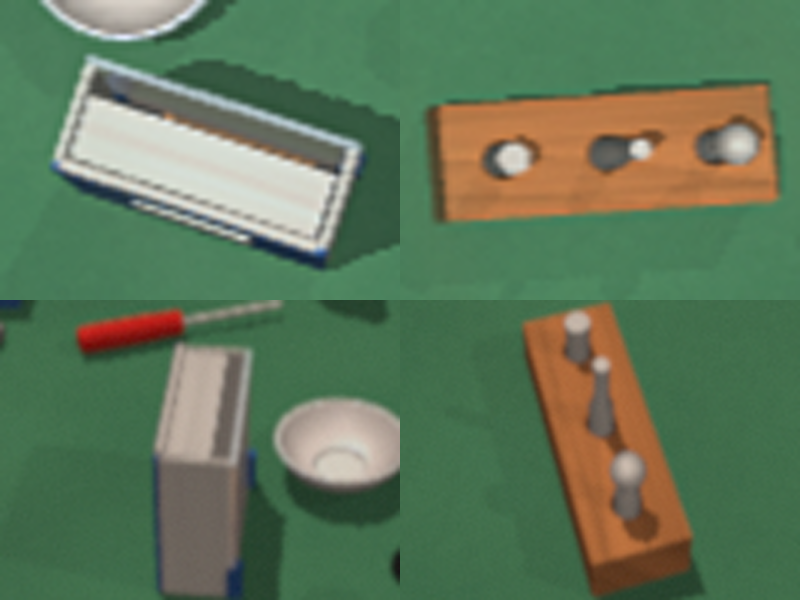

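The gauge is in the middle hole, with its top at about (408,242.8) in the top view and (274,326) in the side view. The box's slit and clear side face away from the robot, and its blue wall is on the near side. Next I'll triangulate these points.

```bash
cat > h.py <<'E'
import numpy as np,cv2
from cell import robot
def cal(n):
    c=robot.get_calibration(n); return np.array(c["intrinsics"]),np.array(c["extrinsics"])
def ray(n,p,z):
    K,E=cal(n); R=E[:3,:3]; o=-R.T@E[:3,3]
    d=R.T@np.linalg.inv(K)@[p[0],p[1],1]; return o+d*(z-o[2])/d[2]
def tri(a,b):
    P=[(lambda K,E:K@E[:3])(*cal(n)) for n in("top","side")]
    X=cv2.triangulatePoints(P[0],P[1],np.array(a,float).reshape(2,1),np.array(b,float).reshape(2,1))[:,0]; return X[:3]/X[3]
E
python3 - <<'E'
from h import *
np.set_printoptions(precision=4,suppress=True)
T=lambda p:(215+p[0]/5,180+p[1]/5); T2=lambda p:(360+(p[0]-400)/5,213+p[1]/5)
S=lambda p:(210+p[0]*.3,155+(p[1]-300)*.3); S2=lambda p:(207+(p[0]-400)/3,305+(p[1]-300)/3)
print("gtop",tri(T2((640,149)),S2((601,363))), ray("top",T2((640,149)),.102),ray("side",S2((601,363)),.102))
a=[(90,58),(362,145),(325,252),(57,163)]; b=[(177,346),(251,349),(237,464),(155,458)]
# top-left,top-right,bottom-right,bottom-left ; world: +y left
b=[b[1],b[2],b[3],b[0]]
A=np.array([ray("top",T(p),.1295) for p in a]);B=np.array([ray("side",S(p),.1295) for p in b])
for p,q in zip(a,b): print("tri",tri(T(p),S(q)))
for X in(A,B):
    print(X[:,:2].tolist(),X.mean(0)); d=X[0]+X[3]-X[1]-X[2]; print("yaw of box y",np.degrees(np.arctan2(d[1],d[0])),np.linalg.norm(d)/2,np.linalg.norm(X[0]-X[3]))
r=[(436,104),(770,84),(778,200),(444,222)]
R=np.array([ray("top",T2(p),.04) for p in r]); print("rack",R,R.mean(0)); d=R[0]+R[3]-R[1]-R[2]; print(np.degrees(np.arctan2(d[1],d[0])),np.linalg.norm(d)/2)
for n,p in(("ball",(738,143)),("stub",(515,158))): print(n,ray("top",T2(p),.08))
E
```

```text
gtop [ 0.4605 -0.279   0.1035] [ 0.4606 -0.2794  0.102 ] [ 0.4607 -0.278   0.102 ]
tri [0.5874 0.1458 0.1303]
tri [0.5441 0.0148 0.1299]
tri [0.4917 0.0332 0.1304]
tri [0.535  0.1618 0.1306]
[[0.5869106348987907, 0.14600779434314753], [0.5434079825016261, 0.014883859318996346], [0.4919848141880664, 0.033142684464864076], [0.5360103477303065, 0.1618682381914931]] [0.5396 0.089  0.1295]
yaw of box y 71.38432044917569 0.13709753839683345 0.053314096755930095
[[0.5885724075549454, 0.14689153545867384], [0.5452205336960951, 0.01522757744255554], [0.49154690811155966, 0.03421866569337273], [0.534268954264299, 0.16347822782614418]] [0.5399 0.09   0.1295]
yaw of box y 71.74321764568055 0.13737703872286083 0.056780132114873774
rack [[ 0.4866 -0.1921  0.04  ]
 [ 0.4955 -0.3647  0.04  ]
 [ 0.4357 -0.3664  0.04  ]
 [ 0.4258 -0.1946  0.04  ]] [ 0.4609 -0.2795  0.04  ]
93.12064224156804 0.17247358199547447
ball [ 0.4638 -0.3343  0.08  ]
stub [ 0.4573 -0.2232  0.08  ]
```

```bash
cat >> h.py <<'E'
np.set_printoptions(precision=4,suppress=True)
def q(psi): # tool down, closing line at yaw psi (deg)
    f=np.radians((psi+90)/2); return [0,np.cos(f),np.sin(f),0]
C=np.array([.540,.0895]); PSI=71.5
by=np.array([np.cos(np.radians(PSI)),np.sin(np.radians(PSI))]); bx=np.array([by[1],-by[0]])
def box(x,y,z): return np.r_[C+bx*x+by*y,z]
def st(): print("t",robot.read_t(),"p",robot.read_tool_pos(),"F",robot.read_contact_force(),"op",robot.read_opening(),"ff",robot.read_finger_force())
E
python3 - <<'E'
from h import *
print(robot.inverse_kinematics([.4606,-.279,.2],q(3)),robot.inverse_kinematics(box(.005,0,.2),q(PSI)))
robot.move_ptp([.4606,-.279,.17],q(3)); robot.set_gripper(.45); st()
print(robot.move_l([.4606,-.279,.075],rate=.1,guard=6)); st()
robot.set_gripper(0); st()
robot.move_l([.4606,-.279,.25]); st()
robot.move_ptp(box(.005,0,.225),q(PSI)); robot.wait(.3); st()
o=[]
for n in("top","side"):
    im=robot.snapshot(n)[:,:,::-1]; cv2.imwrite(f"pics/{n}1.png",im)
    x,y=(205,160) if n=="top" else (190,90)
    o.append(cv2.resize(im[y:y+150,x:x+100],(400,600),interpolation=cv2.INTER_CUBIC))
cv2.imwrite("pics/crop1.png",np.hstack(o))
E
```

```text
[-0.7646  0.3922  1.3964 -0.      1.353  -0.8169] [-0.0546  0.4145  1.3594 -0.      1.3677 -1.3025]
t 3.9167 p [ 0.4606 -0.279   0.17  ] F [ 0.4805 -0.2278  0.4139] op 0.449188467645053 ff 0.0
False
t 5.0167 p [ 0.4608 -0.2792  0.0755] F [ 0.1379 -0.4103 -0.3935] op 0.44863818592678884 ff 0.0
t 5.5917 p [ 0.4606 -0.2791  0.0751] F [-0.3107  0.5134 -0.1095] op 0.09566368973762594 ff 29.99866451136768
t 6.9083 p [ 0.4604 -0.2788  0.2492] F [-0.6176 -0.2062 -1.2461] op 0.10340755920770305 ff 29.9985730368644
t 8.6167 p [0.5448 0.0873 0.225 ] F [-0.1591  0.1886 -0.5821] op 0.1019073601811875 ff 29.99859438277781
```

View pics/crop1.png

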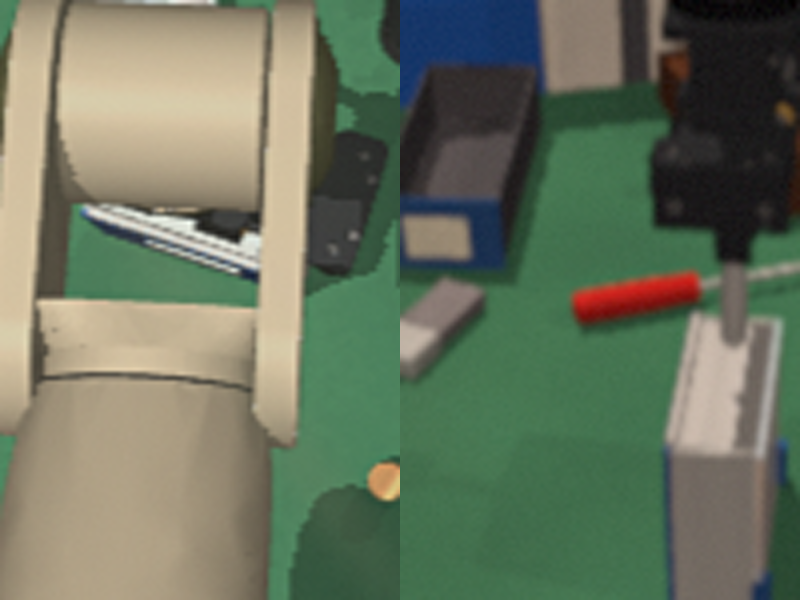

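The side view shows the gauge hanging upright in the grip, with its nose at crop (735,345), which is pixel (273.8,176). In the top view the arm hides it. I'll compare the nose with its expected projection and then push in.

Run:
```python
from h import *
K,E=cal("side")
for dx in(-.002,0,.002):
  for z in(.162,.19):
    X=E@np.r_[box(.005+dx,0,z),1]; u=K@X[:3]; print(dx,z,u[:2]/u[2])
im=cv2.imread("pics/side1.png").astype(int)
for r in(158,162,166,170,173): print(r,im[r,264:284].mean(1).round().astype(int))
```

```text
-0.002 0.162 [272.9319 174.5899]
-0.002 0.19 [272.9335 164.7551]
0 0.162 [273.7712 174.6376]
0 0.19 [273.7887 164.8021]
0.002 0.162 [274.6108 174.6852]
0.002 0.19 [274.6442 164.8491]
158 [ 95  89  88  93  98  98  93  96 102 107 107  99 108 125 134 133 141 145
 137 125]
162 [ 82  95 102  98  92  88  90  97 103 106 105  99  93  85  79  73  75  75
  75  72]
166 [ 59  59  66  74  82  86  90  97 104 107 104  98  91  88  85  86  85  86
  87  87]
170 [167 154 161 168 160 144 118 100 103 106 102  98 110 132 133 133 136 131
 133 143]
173 [159 171 182 185 184 167 128 104 102 103  99 101 127 151 129 106 102 103
 118 149]
```

The nose is within about 1 mm of where it should be, so I'll push through the flap.

Run:
```python
from h import *
for z in(.195,.18,.165,.15,.135,.12,.110):
    g=robot.move_l(box(.005,0,z),rate=.04,guard=10); print(g); st()
    if g: break
im=robot.snapshot("side")[:,:,::-1]
cv2.imwrite("pics/crop2.png",cv2.resize(im[110:260,200:350],(600,600),interpolation=cv2.INTER_CUBIC))
```

```text
False
t 9.6167 p [0.5449 0.0879 0.1952] F [-0.0634 -0.7358 -1.6491] op 0.1007287976384907 ff 29.998572450131178
False
t 10.1417 p [0.5448 0.0879 0.18  ] F [ 0.1024 -0.6437  0.895 ] op 0.10164971806421251 ff 29.998310655355453
False
t 10.6667 p [0.5449 0.0878 0.1648] F [ 1.2878  0.3362 -0.2732] op 0.10063649016592692 ff 29.998348988592625
False
t 11.1917 p [0.5449 0.0878 0.1498] F [ 1.8316 -0.9348 -0.3058] op 0.09936470934064452 ff 29.998460467904806
False
t 11.7167 p [0.5448 0.0878 0.1348] F [ 3.0757 -1.2448 -0.9508] op 0.1015224264101166 ff 29.998593237251043
False
t 12.2417 p [0.545  0.0878 0.1198] F [ 5.0233 -1.6309 -3.8211] op 0.09965174462686406 ff 29.998637437820435
False
t 12.6417 p [0.5448 0.0879 0.1098] F [ 4.2408 -1.3381 -1.9467] op 0.09703032372637824 ff 29.998610001057386
```

View pics/crop2.png

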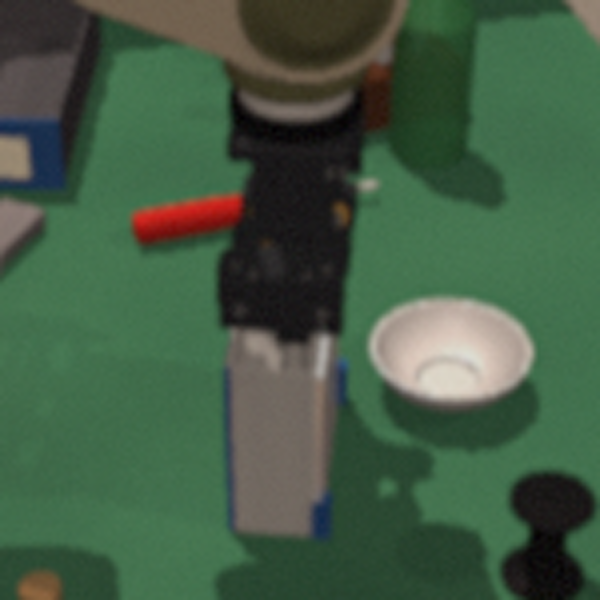

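The side view shows the flap held open and the gauge inside, with the gripper just above the rim. Now I'll feel for the bore along y with light touches.

```bash
cat >> h.py <<'E'
def probe(x,y,zlow=.092,up=.105,guard=4):
    robot.move_l(box(x,y,up),rate=.05)
    g=robot.move_l(box(x,y,zlow),rate=.02,guard=guard)
    p=robot.read_tool_pos(); d=p[:2]-C; print(f"x{x*1e3:.1f} y{y*1e3:.1f} {g} z={p[2]*1e3:.2f} bx{d@bx*1e3:.1f} by{d@by*1e3:.1f} t={robot.read_t():.1f} F",robot.read_contact_force())
    return g,p[2]
E
python3 - <<'E'
from h import *
for y in(0,4,8,12,16,-4,-8,-12,-16):
    g,z=probe(.005,y*1e-3)
    if z<.098: break
E
```

```text
x5.0 y0.0 True z=100.72 bx5.4 by0.0 t=13.3 F [ 0.9781 -0.8011  4.1608]
x5.0 y4.0 True z=101.09 bx5.5 by4.1 t=13.9 F [ 2.0427 -0.727   4.0172]
x5.0 y8.0 True z=101.13 bx5.3 by8.1 t=14.6 F [ 1.5672 -1.5318  3.715 ]
x5.0 y12.0 True z=101.13 bx5.3 by12.1 t=15.2 F [ 0.2466 -0.3666  3.9197]
x5.0 y16.0 True z=101.12 bx5.3 by16.1 t=15.8 F [ 1.0271 -0.0202  3.4015]
x5.0 y-4.0 False z=91.95 bx5.2 by-4.0 t=17.2 F [ 2.6979 -1.3499 -3.1125]
```

The bore is at y ≈ -4 mm. Next I'll ease the gauge down.

Run:
```python
from h import *
for z in(.087,.082,.077,.073,.069):
    g=robot.move_l(box(.005,-.004,z),rate=.02,guard=7); st()
    print(g, "M",robot.read_ft_torque())
    if g: break
```

```text
t 17.5667 p [0.5435 0.0841 0.0869] F [ 2.603  -0.3416 -1.0135] op 0.1060961767065357 ff 31.442452697083354
False M [-0.1802 -0.4115 -0.0453]
t 17.9667 p [0.5435 0.0841 0.0819] F [ 2.3865 -0.4995 -1.3003] op 0.10108146768774418 ff 31.469512470066547
False M [-0.0814 -0.4377 -0.0269]
t 18.3667 p [0.5435 0.0841 0.0768] F [ 3.289  -0.219  -1.3739] op 0.1038384601713638 ff 31.473968946374953
False M [-0.1088 -0.3817 -0.0434]
t 18.7167 p [0.5435 0.0841 0.0728] F [ 3.108  -1.0773 -2.1143] op 0.10094432960244425 ff 31.416589552536607
False M [-0.0748 -0.4278  0.0345]
t 18.9333 p [0.5442 0.084  0.0711] F [ 1.3792 -0.6337  4.1306] op 0.101989381858926 ff 31.320385532453656
True M [-0.0033 -0.0878  0.0176]
```

The gauge has dropped exactly 30 mm below the flat, so it's home. I'll release and withdraw.

Run:
```python
from h import *
robot.wait(.3); robot.set_gripper(.3); st()
for z in(.085,.10,.13,.17):
    print(robot.move_l(box(.005,-.004,z),rate=.05,guard=12)); st()
robot.move_l(box(.005,-.004,.26))
robot.move_ptp([.40,-.13,.3],q(0)); robot.wait(1); st()
o=[]
for n,x,y in(("top",215,180),("side",225,150)):
    im=robot.snapshot(n)[:,:,::-1]; o.append(cv2.resize(im[y:y+90,x:x+80],(400,450),interpolation=cv2.INTER_CUBIC)); cv2.imwrite(f"pics/{n}3.png",im)
cv2.imwrite("pics/crop3.png",np.hstack(o))
```

```text
t 19.6833 p [0.544  0.0838 0.0705] F [ 2.624  -1.8285  0.1637] op 0.2976464273701357 ff 1.6091572810546495
False
t 20.1167 p [0.5438 0.0841 0.0852] F [ 3.8045 -1.3706 -1.7574] op 0.2986431661539914 ff 2.026456156745553
False
t 20.5667 p [0.5432 0.0843 0.1001] F [ 2.3821 -0.7602  1.0872] op 0.3002826963570678 ff 1.2091729149688035
False
t 21.3167 p [0.543  0.0843 0.1298] F [-1.7572  0.9566  2.4989] op 0.3028653111395681 ff 1.0968645702450885
False
t 22.2667 p [0.5433 0.0841 0.1697] F [ 0.8146 -0.3249 -0.2721] op 0.3003580406734674 ff 0.0
t 25.0333 p [ 0.4  -0.13  0.3 ] F [0.0832 0.3013 0.1118] op 0.3002994306847762 ff 0.0
```

View pics/crop3.png

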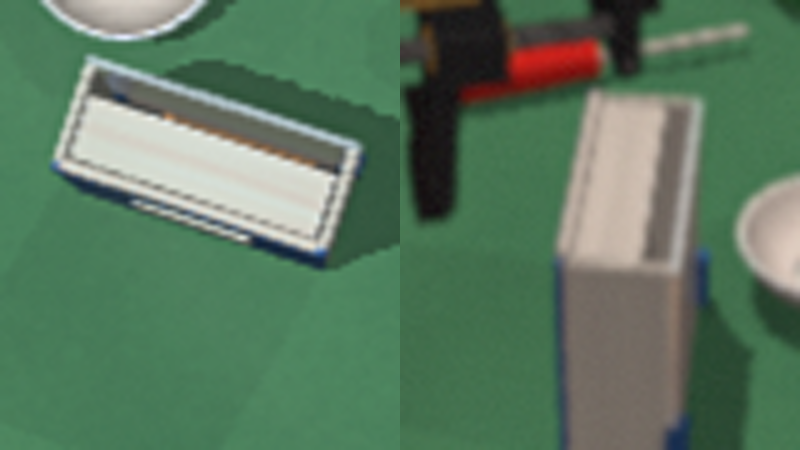

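Both views show the flap shut level, just as at the start, and the arm well clear with the gauge inside. I'm handing the job in.

```bash
python3 -c "
from cell import robot
print(robot.close_job())"
```

```text
the job is handed in; nothing more can be done
None
```

I put the gauge in the dust box and handed the job in at about 25 s: it went 30 mm down the bore, found at y ≈ -4 mm, and the flap shut over it, though the hand-in call gave no verdict.

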